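Stroke the blue button organiser's lids shut

TASK

Close the blue button organiser: with your fingers together, start at its yellow end block and run your fingertips lightly along the row in one stroke to the far end, so that the five blue lids fold down flat one after another. Keep the fingers at the row until the last lid is down, push no blue lid further open, do not lean on the box, then move clear. Leave the white organiser's open lids exactly as they are, and do not pick up or shift any of the things standing about.

Things in the scene. Friction and masses are not known exactly. Their poses are not given: they have to be found in the camera images.
- board: Flat square wooden board, 250 x 250 mm and 12 mm thick, fixed on the counter (underside z = 0, origin at the centre of its underside, z up). Both organisers are screwed down on it, side by side, each along the board's x axis.
- blue: Blue organiser, fixed on the board: a row of five compartments with blue flip lids. Origin: centre of its underside (z = 12 mm); x along the row, z up. Box x -90 to +90 mm, 46 mm wide, walls 30 mm high. Solid yellow end block, 33 mm high, at x -106 to -90 mm. Lids: 33 mm long, 42 mm wide, 3 mm thick, pitch 36 mm; shut tops at z = 33 mm, flush with the block.
- blue_start (a point): Centre of the top of the blue organiser's yellow end block (x = -98 mm, z = 33 mm in the organiser's frame). The lid hinges are on the side towards this block and the raised free edges point away from it: a finger passing along the row from here, just above the shut height, lays each lid down; coming the other way it pushes lids further open.
- white: The white organiser: same shape, sizes and yellow end block as the blue one, but box and lids are white. Fixed, parallel to the blue one, centre lines about 84 mm apart; either one may be on either side. Its lids are to stay as they are.
- blue_lid1 (a joint): Opening angle of blue lid 1 (1 = next to the yellow block), rad: 0 flat shut, 1.57 straight up, stop at 1.8; starts 0.6 to 1.2. Hinge across the row at x = -88.5 mm, z = 30 mm in the organiser's frame, lid towards +x. Stiff: about 0.015 N m of friction, it stays where it is left.
- blue_lid2 (a joint): Opening angle of blue lid 2 (1 = next to the yellow block), rad: 0 flat shut, 1.57 straight up, stop at 1.8; starts 0.6 to 1.2. Hinge across the row at x = -52.5 mm, z = 30 mm in the organiser's frame, lid towards +x. Stiff: about 0.015 N m of friction, it stays where it is left.
- blue_lid3 (a joint): Opening angle of blue lid 3 (1 = next to the yellow block), rad: 0 flat shut, 1.57 straight up, stop at 1.8; starts 0.6 to 1.2. Hinge across the row at x = -16.5 mm, z = 30 mm in the organiser's frame, lid towards +x. Stiff: about 0.015 N m of friction, it stays where it is left.
- blue_lid4 (a joint): Opening angle of blue lid 4 (1 = next to the yellow block), rad: 0 flat shut, 1.57 straight up, stop at 1.8; starts 0.6 to 1.2. Hinge across the row at x = 19.5 mm, z = 30 mm in the organiser's frame, lid towards +x. Stiff: about 0.015 N m of friction, it stays where it is left.
- blue_lid5 (a joint): Opening angle of blue lid 5 (1 = next to the yellow block), rad: 0 flat shut, 1.57 straight up, stop at 1.8; starts 0.6 to 1.2. Hinge across the row at x = 55.5 mm, z = 30 mm in the organiser's frame, lid towards +x. Stiff: about 0.015 N m of friction, it stays where it is left.
- white_lid1_tip (a point): Middle of the free edge of white lid 1 (1 = next to the yellow block), on its upper face, 33 mm from its hinge; the lid stands open by 0.6 to 1.2 rad.
- white_lid2_tip (a point): Middle of the free edge of white lid 2 (1 = next to the yellow block), on its upper face, 33 mm from its hinge; the lid stands open by 0.6 to 1.2 rad.
- white_lid3_tip (a point): Middle of the free edge of white lid 3 (1 = next to the yellow block), on its upper face, 33 mm from its hinge; the lid stands open by 0.6 to 1.2 rad.
- white_lid4_tip (a point): Middle of the free edge of white lid 4 (1 = next to the yellow block), on its upper face, 33 mm from its hinge; the lid stands open by 0.6 to 1.2 rad.
- white_lid5_tip (a point): Middle of the free edge of white lid 5 (1 = next to the yellow block), on its upper face, 33 mm from its hinge; the lid stands open by 0.6 to 1.2 rad.
- spool: Red thread spool, standing loose on the board, 30 mm wide, 42 mm high; origin at the centre of its underside.
- jar: Small jar with a green cap, standing loose on the board, 36 mm wide, 50 mm high; origin at the centre of its underside.
- peg: Wooden clothes peg lying loose on the board, 72 x 12 x 13 mm; origin at the centre of its underside, x along its length.
- brush: Hand brush lying loose on the counter at the robot's right, about 190 mm long; origin at its underside.
- cup: Orange measuring mug standing loose on the counter at the left, 80 mm wide, 85 mm high; origin at the centre of its underside.
- bottle: White stain-remover bottle with a blue cap, standing loose on the counter at the left, 68 mm wide, 210 mm high; origin at the centre of its underside.

How it is judged:
By the outcome, as a careful person would: the job done as asked, in the order asked, and still so for the second after the job is handed in, with the robot touching nothing.
It also fails if it takes over 40 s, if anything falls off the work surface, if the arm or the gripper's body presses on something with over 40 N, if the wrist force passes 120 N, or if a joint passes its speed limit or range.

ROBOT

A 7-joint arm with a two-finger parallel gripper is mounted at the origin on the work surface. World frame = base frame: x ahead of the robot, y to its left, z up, the work surface at z = 0. Lengths are in m, angles in rad, forces in N, time in s.
With the tool pointing down it reaches from about 0.4 to 0.875 m from the base axis. Payload 19.3 kg.
Tool frame: the origin (TCP) lies between the finger pads, 19 mm behind the fingertips; this is the grasp point; z points along the fingers, y is the line along which they close (so a half turn about z gives the same grasp; the last joint's range is limited). The gripper opens to 85 mm and grips with 20 to 120 N. Pads are 22 mm wide; open, the fingers measure 114 mm over their backs; the gripper's body (76 mm by 85 mm) begins 54 mm behind the grasp point. The pads swing forward as they close: fully open they stand 13 mm farther back than shut.
Start: joints at [1.265, 0.521, -0.036, 1.599, 0.021, 1.021, -0.113], TCP at [0.146, -0.608, 0.25] pointing down, gripper open.
Joint ranges: [-2.91, 2.91], [-0.3, 2.13], [-1.5, 1.42], [0.17, 2.43], [-1.26, 4.41], [0.16, 1.93], [-2.52, 2.52]. Speed limits (rad/s): [1.89, 1.89, 2.39, 2.39, 3.01, 3.01, 3.01].

INTERFACE

Orientations are given as [roll, pitch, yaw] about the fixed x, y, z axes, in that order (R = Rz(yaw) Ry(pitch) Rx(roll)).
In Python, from workcell import bot gives the robot as it stands.
- The arm moves only by the tool move_arm, never from a script. Its argument "moves" is a list that holds one entry, the list of rows, each a list of 7 numbers: the opening, from 0 (shut) to 1 (fully open), then the shift along the tool's x, y, z in units of 1000 mm (1.0 is 1000 mm), then the turn, a rotation vector about the tool's x, y, z in units of 2 pi rad (1.0 is 2 pi rad). A call has 1 to 5 rows; each row is the pose to reach, as a shift and turn from the pose commanded when the call began, along the tool's axes at that moment, turning the shorter way round; what a row does not reach only later rows make up. A row lasts 1/10 s, in which the tool goes at most 50 mm and 8.59 degrees, less where a joint would pass 70% of its speed; a pose out of reach is approached as far as the arm can. A call with a number of a shift or a turn outside -1 to 1 is refused whole. A call with a gripper value outside its range is refused whole. The fingers move at their own pace and stop on an object; "force" is the grip in N (left out, the last holds). Time passes only in rows, so rows that repeat a pose let the fingers close. It gives the time, the measured TCP pose, the force, the opening and the grip force at its end, in the units of the state.
- bot.observe(): the state, without advancing time (a new reading comes with each control period).
- bot.grab_frame(name): name is "scene" or "top" or "wrist"; returns the picture (384x512x3 uint8, red, green, blue); there is no depth.
- bot.camera_params(name): a dict with "vertical_fov" (degrees; the focal length in pixels is half the picture's height over the tangent of half this angle, whatever the lens; pixels are square), "cx", "cy" (the principal point, pixels), "R" (3x3) and "t" (3): a world point X has camera coordinates R X + t. Camera axes: x right, y down, z forward; pixel columns grow to the right and rows downward; lengths in m; the calibration is good to about 2 mm. A picture is of the moment at which its call begins: read the wrist's pose just before it. camera_params takes no time and is no camera call; for the wrist camera it gives the pose at the moment of the call.
- bot.job_done(): hands the job in; it is judged then, once.
The state is a dict: "clock": time; "qpos": joint angles; "qd": joint speeds; "joint_efforts": joint torques, N m; "position": TCP position; "tool_rot": TCP orientation; "force": force on the tool from outside, world axes, zero at the start; "moment": the same for the moment, N m; "grip_width": finger opening in m; "finger_force": force on a finger pad.
Only numpy, scipy, OpenCV 4.12 (cv2) and the standard library are available. Lean on these libraries where they do the work, as an engineer would, in place of code of your own. Each camera call takes 0.05 s, during which the arm holds its last target. There are 200 camera calls.

## Working session

There is one attempt and no reset: what is moved stays moved. The work goes in short steps, Python scripts to look and compute and a tool call to move; the robot and the scene stay as the last step left them, time stands still between calls to the robot, and variables do not carry over. Pictures are saved under pics/ and viewed, at most 10 in all, crops included, and the job is handed in when it is done.

Besides the shell and the picture viewer there is one more tool, called after "Emit:" by a JSON object that holds its "fn" and its "kwargs", one argument or row to a line. move_arm: Moves the arm, as the interface text tells. Shifts and turns lie within -1 to 1; 1 stands for 1000 mm of shift or 2 pi rad of turn. Its arguments: {"type":"object","properties":{"moves":{"type":"array"},"force":{"type":"number"}},"required":["moves"]}

```bash
mkdir -p pics; python3 - <<'E'
from workcell import bot
import cv2,numpy as np
for n in("top","scene"):
    f=bot.grab_frame(n);cv2.imwrite(f"pics/{n}0.png",f[:,:,::-1]);p=bot.camera_params(n);print(n,p)
s=bot.observe();print(s["position"],s["tool_rot"],s["clock"],s["grip_width"])
E
```

```text
top {'vertical_fov': 48.043961989740374, 'cx': 250.8906521418982, 'cy': 185.2307229305618, 'R': array([[ 0.0053853 , -0.99997803, -0.00386386],
       [-0.9883393 , -0.00473456, -0.15219397],
       [ 0.15217233,  0.00463842, -0.98834309]]), 't': array([0.00360187, 0.53550196, 1.31688295])}
scene {'vertical_fov': 44.949173005777254, 'cx': 261.48463893670845, 'cy': 198.2760904948489, 'R': array([[-0.65302172,  0.75733849,  0.00101786],
       [ 0.48158278,  0.41628548, -0.77122268],
       [-0.58450035, -0.50313498, -0.63656464]]), 't': array([ 0.33358242, -0.19901323,  1.6806565 ])}
[ 0.14589932 -0.60743921  0.24947017] [-3.14052988e+00  9.07972539e-05  2.35783032e-01] 0.1 0.08510819167423221
```

View pics/top0.png

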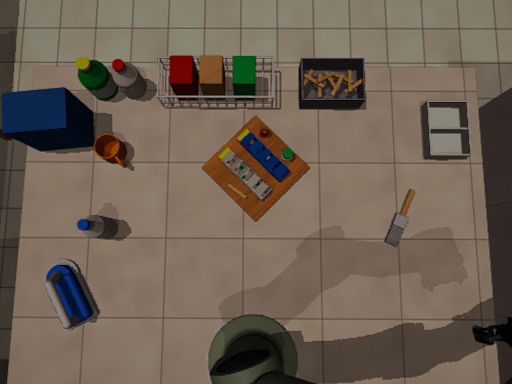

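View pics/scene0.png

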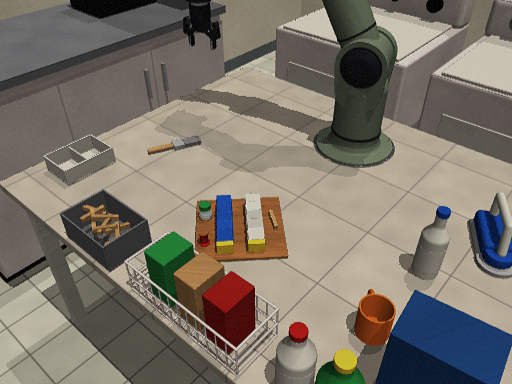

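The top view shows the board centred near (256,168). The blue row runs from its yellow block at (244,134) to about (285,175). The spool is at (265,132) and the jar at (288,154). The scene view agrees. Next I'll cast rays.

```bash
cat >h.py <<'E'
import numpy as np,cv2
from workcell import bot
def ray(p,uv,z,H=384):
    f=H/2/np.tan(np.radians(p["vertical_fov"])/2);R=np.array(p["R"]);t=np.array(p["t"])
    d=R.T@np.array([(uv[0]-p["cx"])/f,(uv[1]-p["cy"])/f,1]);c=-R.T@t
    return c+d*(z-c[2])/d[2]
def proj(p,X,H=384):
    f=H/2/np.tan(np.radians(p["vertical_fov"])/2);x=np.array(p["R"])@X+p["t"]
    return np.array([p["cx"]+f*x[0]/x[2],p["cy"]+f*x[1]/x[2]])
E
python3 - <<'E'
from h import *
for n,box in(("top",(195,110,320,225)),("scene",(185,180,295,270))):
    im=cv2.imread(f"pics/{n}0.png");p=bot.camera_params(n);x0,y0,x1,y1=box
    hsv=cv2.cvtColor(im,cv2.COLOR_BGR2HSV);m0=np.zeros(im.shape[:2],np.uint8);m0[y0:y1,x0:x1]=255
    for nm,lo,hi,z in(("yellow",(24,150,120),(34,255,255),.045),("blue",(105,120,40),(130,255,255),.045),("board",(5,90,60),(20,255,255),.012),("green",(50,100,40),(80,255,255),.062),("red",(0,180,40),(4,255,255),.054)):
        m=cv2.inRange(hsv,lo,hi)&m0
        if nm=="board":
            pts=cv2.findNonZero(m);k,l,s,_=cv2.connectedComponentsWithStats(m);i=1+np.argmax(s[1:,4]);pts=cv2.findNonZero((l==i).astype(np.uint8))
            w=np.array([ray(p,q,z)[:2] for q in pts[:,0].astype(float)]);r=cv2.minAreaRect((w*1000).astype(np.float32));print(n,nm,r)
            continue
        k,l,s,c=cv2.connectedComponentsWithStats(m)
        for i in range(1,k):
            if s[i,4]>8:
                w=np.array([ray(p,q,z)[:2]*1000 for q in cv2.findNonZero((l==i).astype(np.uint8))[:,0].astype(float)])
                print(n,nm,s[i,4],c[i].round(1),(ray(p,c[i],z)*1000).round(),[np.round(v,1) for v in cv2.minAreaRect(w.astype(np.float32))])
p=bot.camera_params("wrist");s=bot.observe()
print("cam in world",-np.array(p["R"]).T@p["t"],np.array(p["R"]).round(3),p["vertical_fov"],p["cx"],p["cy"])
E
```

```text
top yellow 52 [242.8 134.4] [699.  33.  45.] [array([698.3,  33.2]), array([11.5, 41.6]), np.float64(46.2)]
top yellow 66 [224.  152.9] [638.  92.  45.] [array([638.2,  92.3]), array([13.7, 41. ]), np.float64(46.2)]
top blue 772 [264.9 156.9] [626. -38.  45.] [array([628.8, -36.8]), array([177.5,  48. ]), np.float64(44.6)]
top board ((600.2999267578125, -7.4496612548828125), (251.19845581054688, 249.8337860107422), 45.22199249267578)
top green 85 [287.1 152.9] [ 635. -107.   62.] [array([ 635.5, -107.1]), array([30.7, 31.5]), np.float64(71.4)]
top green 10 [241.  167.2] [589.  37.  62.] [array([588.1,  37.4]), array([9.6, 6.2]), np.float64(0.5)]
top red 22 [263.5 134.2] [698. -33.  54.] [array([700.1, -32.9]), array([16.4, 22.3]), np.float64(0.2)]
scene yellow 68 [256.  241.3] [642.  93.  45.] [array([640.6,  92.6]), array([15. , 42.5]), np.float64(40.8)]
scene yellow 66 [224.6 243. ] [700.  35.  45.] [array([699.6,  35.5]), array([15.1, 42. ]), np.float64(45.0)]
scene blue 740 [223.8 218. ] [631. -36.  45.] [array([625.3, -40.5]), array([191.1,  45.2]), np.float64(45.1)]
scene board ((622.1260986328125, -0.9428253173828125), (283.3123474121094, 271.6575927734375), 45.23170471191406)
scene green 98 [204.2 205.7] [ 643. -100.   62.] [array([642.9, -99.7]), array([44. , 30.1]), np.float64(55.7)]
scene green 156 [188.3 251. ] [793.  -2.  62.] [array([790.2,  -2.7]), array([78.1, 20.2]), np.float64(48.0)]
scene red 74 [203.9 241.3] [738.  -4.  54.] [array([738.4,  -6. ]), array([36.4, 24.6]), np.float64(79.3)]
cam in world [ 0.2158609  -0.58978891  0.37248859] [[ 0.233 -0.973 -0.   ]
 [-0.932 -0.223  0.284]
 [-0.277 -0.066 -0.959]] 66.42263741205487 259.40250716295975 194.78930247638752
```

Emit:
{"fn": "move_arm", "kwargs": {
  "moves": [
    [[0,0.04,-0.029,0,0,0,-0.006],[0,0.08,-0.058,0,0,0,-0.012],[0,0.12,-0.087,0,0,0,-0.018],[0,0.16,-0.116,0,0,0,-0.024],[0,0.2,-0.145,0,0,0,-0.03]]
  ],
  "force": 20
}}

```text
clock: 0.6
position: [0.3074, -0.4183, 0.2499]
tool_rot: [-3.141, 0.0, 0.426]
force: [1.6, -1.5, -0.5]
grip_width: 0.012
finger_force: 0.0
```

Emit:
{"fn": "move_arm", "kwargs": {
  "moves": [
    [[0,0.043,-0.021,0,0,0,-0.006],[0,0.086,-0.042,0,0,0,-0.012],[0,0.129,-0.063,0,0,0,-0.018],[0,0.172,-0.084,0,0,0,-0.024],[0,0.215,-0.105,0,0,0,-0.03]]
  ]
}}

```text
clock: 1.1
position: [0.4601, -0.2341, 0.25]
tool_rot: [-3.142, 0.0, 0.614]
force: [-0.1, -1.2, -0.4]
grip_width: -0.0002
finger_force: 0.0
```

Emit:
{"fn": "move_arm", "kwargs": {
  "moves": [
    [[0,0.048,-0.012,0,0,0,-0.007],[0,0.096,-0.024,0,0,0,-0.014],[0,0.144,-0.036,0,0,0,-0.021],[0,0.19,-0.048,0,0,0,-0.028],[0,0.23,-0.06,0,0,0,-0.028]]
  ]
}}

```text
clock: 1.6
position: [0.6141, -0.0523, 0.2497]
tool_rot: [-3.141, -0.0, 0.791]
force: [0.9, -1.4, 0.1]
grip_width: 0.0004
finger_force: 0.0
```

Emit:
{"fn": "move_arm", "kwargs": {
  "moves": [
    [[0,0.01,0,0,0,0,0],[0,0.01,0,0,0,0,0],[0,0.01,0,0,0,0,0]]
  ]
}}

```text
clock: 1.9
position: [0.6194, -0.0484, 0.2497]
tool_rot: [-3.141, 0.001, 0.788]
force: [-0.0, 0.1, -0.2]
grip_width: -0.0002
finger_force: 0.0
```

```bash
python3 - <<'E'
from h import *
s=bot.observe();p=bot.camera_params("wrist");f=bot.grab_frame("wrist");cv2.imwrite("pics/w1.png",f[:,:,::-1])
print(s["position"],s["tool_rot"],s["qpos"]);import pickle;pickle.dump(p,open("w1.pkl","wb"))
hsv=cv2.cvtColor(f,cv2.COLOR_RGB2HSV)
for nm,lo,hi,z in(("yellow",(24,150,100),(34,255,255),.045),("blue",(105,120,40),(130,255,255),.045),("green",(50,100,40),(80,255,255),.062)):
    k,l,st,c=cv2.connectedComponentsWithStats(cv2.inRange(hsv,lo,hi))
    for i in range(1,k):
        if st[i,4]>150:
            w=np.array([ray(p,q,z)[:2]*1000 for q in cv2.findNonZero((l==i).astype(np.uint8))[:,0].astype(float)])
            print(nm,st[i],c[i].round(1),[np.round(v,1) for v in cv2.minAreaRect(w.astype(np.float32))])
E
```

```text
[ 0.61941285 -0.04835146  0.24965632] [-3.14138747e+00  1.05569003e-03  7.87930814e-01] [ 0.21282562  0.53352848 -0.34132039  1.59742698  0.19862469  1.0458798
 -0.96754945]
yellow [155  59  44  15 654] [176.5  66. ] [array([638.5,  93.1]), array([13.3, 45. ]), np.float64(45.1)]
yellow [236  58  44  16 662] [257.6  65.9] [array([698. ,  34.5]), array([14.3, 44.6]), np.float64(45.1)]
blue [ 237   76   43  158 6141] [257.8 152.4] [array([628.7, -35.7]), array([177.3,  44.5]), np.float64(45.2)]
green [292 187  29  29 657] [305.8 201.1] [array([ 636.4, -103.6]), array([32.9, 31.3]), np.float64(46.9)]
```

View pics/w1.png

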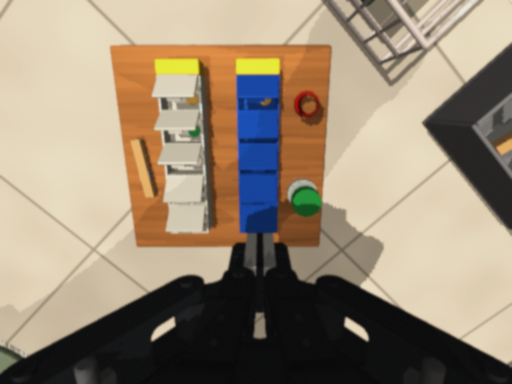

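The wrist view shows the blue row running straight below its yellow block at (258,66), with the white row to its left and the jar at (305,200) well clear. The ray-cast block centre is (698.5, 34.5) mm and the row yaw is 45.2°, which agrees with the top view.

Emit:
{"fn": "move_arm", "kwargs": {
  "moves": [
    [[0,0.045,-0.001,0.01,0,0,0],[0,0.09,-0.002,0.02,0,0,0],[0,0.121,-0.002,0.05,0,0,0],[0,0.121,-0.002,0.09,0,0,0],[0,0.121,-0.002,0.13,0,0,0]]
  ]
}}

```text
clock: 2.45
position: [0.7038, 0.0391, 0.1188]
tool_rot: [3.141, -0.0, 0.788]
force: [1.9, 0.1, -0.9]
grip_width: 0.0001
finger_force: 0.0
```

Emit:
{"fn": "move_arm", "kwargs": {
  "moves": [
    [[0,0,0,0.025,0,0,0],[0,0,0,0.04,0,0,0],[0,0,0,0.046,0,0,0],[0,0,0,0.046,0,0,0],[0,0,0,0.046,0,0,0]]
  ]
}}

```text
clock: 2.95
position: [0.7046, 0.0396, 0.0755]
tool_rot: [3.14, -0.001, 0.788]
force: [0.2, 0.4, 0.5]
grip_width: 0.0002
finger_force: 0.0
```

```bash
python3 - <<'E'
from h import *
s=bot.observe();p=bot.camera_params("wrist");f=bot.grab_frame("wrist")
print({k:np.round(s[k],4) for k in("clock","position","tool_rot","force")})
cv2.imwrite("pics/w2.png",f[:,:,::-1])
d=np.array([-.7046,-.7096]);o=np.array([629.4,-35.0])
hsv=cv2.cvtColor(f,cv2.COLOR_RGB2HSV)
k,l,st,c=cv2.connectedComponentsWithStats(cv2.inRange(hsv,(24,150,100),(34,255,255)))
for i in range(1,k):
    if st[i,4]>100:print(st[i],ray(p,c[i],.045)*1000)
print("tip px",proj(p,np.array([*s["position"][:2],s["position"][2]-.019])))
E
```

```text
{'clock': np.float64(2.95), 'position': array([0.7046, 0.0396, 0.0755]), 'tool_rot': array([ 3.1403e+00, -1.5000e-03,  7.8820e-01]), 'force': array([0.2373, 0.3537, 0.5331])}
[  76  241   78   24 1741] [639.5120633   94.14453258  45.        ]
tip px [261.15018861 249.5837763 ]
```

View pics/w2.png

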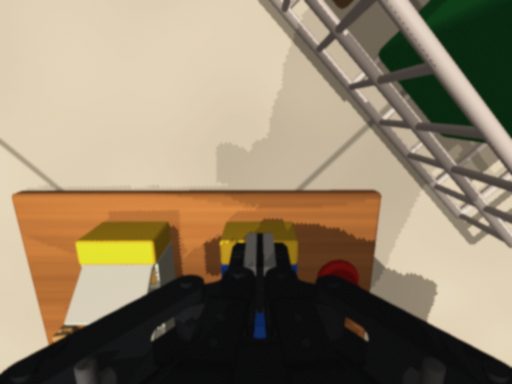

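The fingertips, near (261,249), are centred over the blue organiser's yellow block, which spans columns 221–298. I'll creep down and use the force reading to detect contact.

Emit:
{"fn": "move_arm", "kwargs": {
  "moves": [
    [[0,0,0,0.004,0,0,0],[0,0,0,0.008,0,0,0],[0,0,0,0.008,0,0,0],[0,0,0,0.008,0,0,0]]
  ]
}}

```text
clock: 3.4
position: [0.7038, 0.0399, 0.0659]
tool_rot: [-3.141, 0.0, 0.789]
force: [-0.0, -0.1, -0.1]
grip_width: -0.0003
finger_force: 0.0
```

Emit:
{"fn": "move_arm", "kwargs": {
  "moves": [
    [[0,0,0,0.0005,0,0,0],[0,0,0,0.001,0,0,0],[0,0,0,0.001,0,0,0],[0,0,0,0.001,0,0,0]]
  ]
}}

```text
clock: 3.8
position: [0.7039, 0.0399, 0.065]
tool_rot: [-3.142, 0.0, 0.789]
force: [-0.3, -0.4, 0.4]
grip_width: 0.0001
finger_force: 0.0
```

Emit:
{"fn": "move_arm", "kwargs": {
  "moves": [
    [[0,0,0,0.0003,0,0,0],[0,0,0,0.0005,0,0,0],[0,0,0,0.0005,0,0,0],[0,0,0,0.0005,0,0,0]]
  ]
}}

```text
clock: 4.2
position: [0.7039, 0.0399, 0.0645]
tool_rot: [-3.142, -0.0, 0.789]
force: [0.1, 0.7, 0.5]
grip_width: -0.0004
finger_force: 0.0
```

```bash
python3 - <<'E'
from h import *
for i in range(4):
    s=bot.observe();print(np.round(s["position"],4),np.round(s["force"],2),s["tool_rot"]); bot.grab_frame("top")
E
```

```text
[0.7039 0.0399 0.0645] [0.06 0.73 0.51] [-3.14157879e+00 -1.75182957e-05  7.88687225e-01]
[0.7038 0.0399 0.0645] [-0.13 -1.17 -0.24] [-3.14152440e+00 -2.71747719e-05  7.88640147e-01]
[0.7038 0.0399 0.0645] [-0.55 -0.33  0.63] [-3.14155379e+00  2.84625049e-05  7.88734180e-01]
[0.7039 0.0399 0.0645] [-0.2   0.35  0.19] [ 3.14158249e+00 -2.59984343e-05  7.88718355e-01]
```

Emit:
{"fn": "move_arm", "kwargs": {
  "moves": [
    [[0,0,0,0.0002,0,0,0],[0,0,0,0.0004,0,0,0],[0,0,0,0.0004,0,0,0],[0,0,0,0.0004,0,0,0]]
  ]
}}

```text
clock: 4.8
position: [0.7039, 0.0399, 0.0641]
tool_rot: [-3.142, -0.0, 0.789]
force: [-0.1, 0.4, 0.5]
grip_width: -0.0002
finger_force: 0.0
```

Emit:
{"fn": "move_arm", "kwargs": {
  "moves": [
    [[0,0,0,0.0002,0,0,0],[0,0,0,0.0004,0,0,0],[0,0,0,0.0004,0,0,0],[0,0,0,0.0004,0,0,0]]
  ]
}}

```text
clock: 5.2
position: [0.7039, 0.0399, 0.0639]
tool_rot: [3.142, -0.0, 0.789]
force: [-1.4, -0.2, 4.4]
grip_width: -0.0
finger_force: 2.0
```

Contact at TCP z 0.0639 with 4.4 N matches the nominal block height. I'll lift about 0.6 mm and stroke along tool −x.

Emit:
{"fn": "move_arm", "kwargs": {
  "moves": [
    [[0,0,0,-0.0006,0,0,0],[0,0,0,-0.0006,0,0,0],[0,-0.006,0,-0.0006,0,0,0],[0,-0.012,0,-0.0006,0,0,0],[0,-0.02,0,-0.0006,0,0,0]]
  ]
}}

```text
clock: 5.7
position: [0.6896, 0.0257, 0.0645]
tool_rot: [3.141, -0.001, 0.789]
force: [-0.2, 0.2, 1.4]
grip_width: 0.0003
finger_force: 0.6
```

Emit:
{"fn": "move_arm", "kwargs": {
  "moves": [
    [[0,-0.006,0,0,0,0,0],[0,-0.012,0,0,0,0,0],[0,-0.018,0,0,0,0,0],[0,-0.024,0,0,0,0,0],[0,-0.03,0,0,0,0,0]]
  ]
}}

```text
clock: 6.2
position: [0.6686, 0.0044, 0.0645]
tool_rot: [3.141, -0.001, 0.789]
force: [1.2, 1.9, 1.9]
grip_width: -0.0
finger_force: 1.2
```

Emit:
{"fn": "move_arm", "kwargs": {
  "moves": [
    [[0,-0.006,0,0,0,0,0],[0,-0.012,0,0,0,0,0],[0,-0.018,0,0,0,0,0],[0,-0.024,0,0,0,0,0],[0,-0.03,0,0,0,0,0]]
  ]
}}

```text
clock: 6.7
position: [0.647, -0.0173, 0.0642]
tool_rot: [-3.141, 0.0, 0.789]
force: [-0.9, 0.1, -0.9]
grip_width: -0.0001
finger_force: 0.1
```

Emit:
{"fn": "move_arm", "kwargs": {
  "moves": [
    [[0,-0.006,0,0,0,0,0],[0,-0.012,0,0,0,0,0],[0,-0.018,0,0,0,0,0],[0,-0.024,0,0,0,0,0],[0,-0.03,0,0,0,0,0]]
  ]
}}

```text
clock: 7.2
position: [0.6258, -0.0387, 0.0642]
tool_rot: [-3.141, 0.0, 0.789]
force: [-0.1, -0.3, -0.1]
grip_width: 0.0002
finger_force: 0.2
```

Emit:
{"fn": "move_arm", "kwargs": {
  "moves": [
    [[0,-0.006,0,0,0,0,0],[0,-0.012,0,0,0,0,0],[0,-0.018,0,0,0,0,0],[0,-0.024,0,0,0,0,0],[0,-0.03,0,0,0,0,0]]
  ]
}}

```text
clock: 7.7
position: [0.6047, -0.06, 0.0642]
tool_rot: [-3.141, 0.0, 0.789]
force: [0.5, -0.6, 0.2]
grip_width: -0.0
finger_force: 0.3
```

Emit:
{"fn": "move_arm", "kwargs": {
  "moves": [
    [[0,-0.006,0,0,0,0,0],[0,-0.012,0,0,0,0,0],[0,-0.018,0,0,0,0,0],[0,-0.024,0,0,0,0,0],[0,-0.03,0,0,0,0,0]]
  ]
}}

```text
clock: 8.2
position: [0.5836, -0.0811, 0.0643]
tool_rot: [-3.142, 0.0, 0.789]
force: [1.3, 0.5, 0.7]
grip_width: -0.0002
finger_force: 0.4
```

Emit:
{"fn": "move_arm", "kwargs": {
  "moves": [
    [[0,-0.006,0,0,0,0,0],[0,-0.012,0,0,0,0,0],[0,-0.018,0,0,0,0,0],[0,-0.024,0,0,0,0,0],[0,-0.03,0,0,0,0,0]]
  ]
}}

```text
clock: 8.7
position: [0.5624, -0.1024, 0.0642]
tool_rot: [-3.141, 0.0, 0.789]
force: [-0.6, 0.8, -0.4]
grip_width: 0.0
finger_force: 0.0
```

```bash
python3 - <<'E'
from h import *
f=bot.grab_frame("scene");s=bot.observe();print(np.round(s["position"],4),np.round(s["force"],2))
cv2.imwrite("pics/s3.png",cv2.resize(f[180:275,170:300,::-1],None,fx=6,fy=6,interpolation=cv2.INTER_CUBIC))
E
```

```text
[ 0.5618 -0.1033  0.0642] [-0.3  -1.31 -0.24]
```

View pics/s3.png

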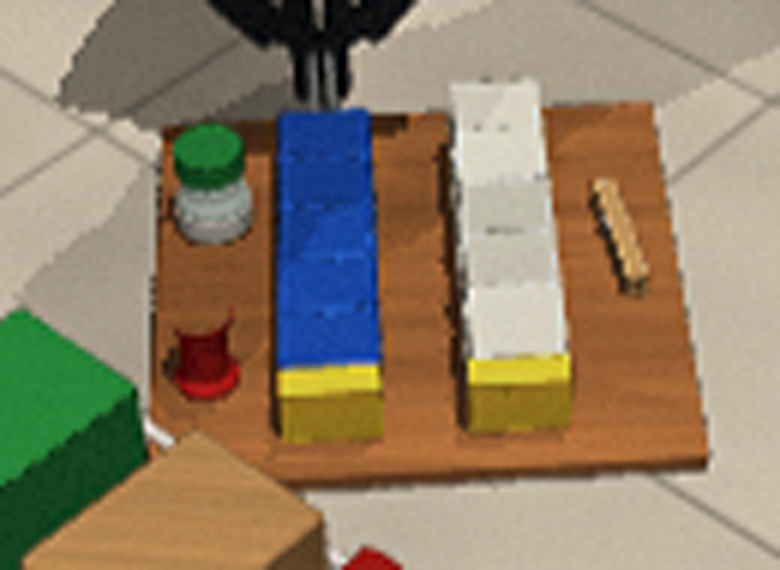

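All five blue lids lie flat and level with the yellow block, and the fingertips are at the far end, around (320,100) in the crop. The white lids, spool, jar and peg are unchanged. I'll lift clear.

Emit:
{"fn": "move_arm", "kwargs": {
  "moves": [
    [[0,0,0,-0.01,0,0,0],[0,0,0,-0.03,0,0,0],[0,0,0,-0.07,0,0,0],[0,0,0,-0.11,0,0,0],[0,0,0,-0.15,0,0,0]]
  ]
}}

```text
clock: 9.25
position: [0.5628, -0.1015, 0.2167]
tool_rot: [3.141, -0.001, 0.789]
force: [0.8, 0.5, -0.1]
grip_width: 0.0004
finger_force: 0.0
```

Emit:
{"fn": "move_arm", "kwargs": {
  "moves": [
    [[0,-0.02,0,-0.03,0,0,0],[0,-0.04,0,-0.03,0,0,0],[0,-0.05,0,-0.03,0,0,0],[0,-0.05,0,-0.03,0,0,0],[0,-0.05,0,-0.03,0,0,0]]
  ]
}}

```text
clock: 9.75
position: [0.5279, -0.1368, 0.244]
tool_rot: [-3.141, -0.0, 0.789]
force: [-0.3, -0.6, 0.6]
grip_width: 0.0
finger_force: 0.0
```

```bash
python3 - <<'E'
from h import *
f=bot.grab_frame("wrist");g=bot.grab_frame("scene")
cv2.imwrite("pics/w4.png",np.hstack([cv2.resize(f,(400,300)),cv2.resize(g[180:270,170:290],(400,300),interpolation=cv2.INTER_CUBIC)])[:,:,::-1])
E
```

```text
(no output)
```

View pics/w4.png

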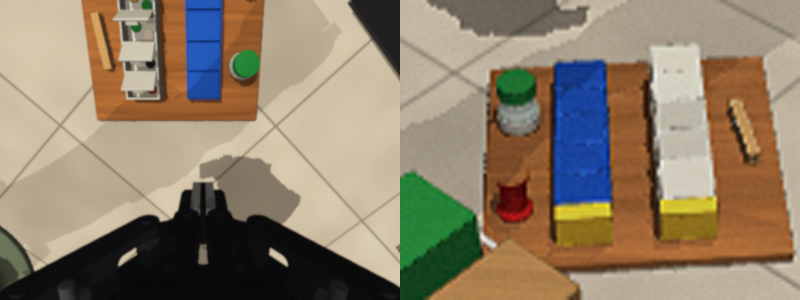

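Both views show the blue lids shut flat, the white lids still open, and the gripper well clear.

```bash
python3 -c "
from workcell import bot
print(bot.job_done())"
```

```text
the job is handed in; nothing more can be done
None
```

I closed all five blue lids in one light stroke from the yellow end block, left the white lids and loose items as they were, and handed the job in with the arm clear; no verdict was returned.

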